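# Fit the keyed gear on the printer feed drive

## Robot

A 6-joint arm with a two-finger parallel gripper is mounted at the origin on the work surface. World frame = base frame: x ahead of the robot, y to its left, z up, the work surface at z = 0. Lengths are in m, angles in rad, forces in N, time in s.
With the tool pointing down it reaches from about 0.35 to 0.85 m from the base axis. Payload 8.1 kg.
Tool frame: the origin (TCP) lies between the finger pads; the fingertips stand 11 mm ahead of it and the grasp point (between the pads) lies 8 mm behind it (robot.tips_ahead is the distance from the TCP to the fingertips, in m); z points along the fingers, y is the line along which they close (so a half turn about z gives the same grasp; the last joint's range is limited). The gripper opens to 93 mm and grips with 3 to 60 N. Pads are 15 mm wide; open, the fingers measure 128 mm over their backs; the gripper's body (75 mm by 188 mm) begins 65 mm behind the grasp point.
Start: joints at [1.207, 0.13, 1.488, -0, 1.523, -0.085], TCP at [0.165, 0.577, 0.23] pointing down, gripper open.
Joint ranges: [-2.96, 2.96], [-0.89, 2.26], [0.02, 2.5], [-1.34, 4.48], [0, 2.73], [-2.66, 2.66]. Speed limits (rad/s): [2.39, 2.39, 2.79, 3.14, 3.14, 3.14].

## Interface

Orientations are given as a rotation vector (axis times angle).
In Python, from plant import robot gives the robot as it stands. The module is installed in compiled form; this text tells all that it offers.
- The arm moves only by the tool move_arm, never from a script. Its argument "deltas" is one flat list of numbers, 7 for each row, row after row: the shift along the tool's x, y, z in m, then the turn, a rotation vector about the tool's x, y, z in rad, then the opening, from 0 (shut) to 1 (fully open). A call has 1 to 12 rows; each row is the pose to reach, as a shift and turn from the pose commanded when the call began, along the tool's axes at that moment; what a row does not reach only later rows make up. A row lasts 1/8 s, in which the tool goes at most 62.5 mm and 10.7 degrees, less where a joint would pass 70% of its speed; a pose out of reach is approached as far as the arm can. A call with a gripper value outside its range is refused whole. The fingers move at their own pace and stop on an object; "squeeze" is the grip in N (left out, the last holds). Time passes only in rows, so rows that repeat a pose let the fingers close. It gives the time, the measured TCP pose, the force, the opening and the grip force at its end, in the units of the state.
- robot.read_state(): the state, without advancing time (a new reading comes with each control period).
- robot.read_camera(name): name is "scene" or "top" or "wrist"; returns (picture, depth): 400x640x3 uint8, red, green, blue; 400x640 float32, m along the optical axis (not along the pixel's ray), 0 where there is no reading.
- robot.camera_model(name): a dict with "K" (3x3 intrinsics, pixels), "R" (3x3) and "t" (3): a world point X has camera coordinates R X + t; the wrist camera has in their place "tool_from_camera" (4x4, takes a point from camera to tool coordinates, whose origin is the TCP and whose axes are the flange's). Camera axes: x right, y down, z forward; pixel columns grow to the right and rows downward; lengths in m; the calibration is good to about 2 mm. A picture is of the moment at which its call begins: read the wrist's pose just before it. camera_model takes no time and is no camera call.
- robot.close_job(): hands the job in; it is judged then, once.
Trained networks look in the newest picture that a camera, given by its name, has taken for a name from the list of things; names that differ only in an ending like _2 or _b are one class to them, and where a whole thing is asked for, a point or a joint stands for the part that bears it (a point fixed in the world has none). Each returns a list of dicts, best first, with "confidence" (0 to 1); they miss things now and then, are a little off and sometimes report something else, mostly with a low value. They report only what shows in the picture. A call takes as long as a camera call. They do not tell look-alikes from the thing itself.
- robot.recognise(camera, label): "uv" ([column, row] in pixels, amid what is visible of it).
The state is a dict: "t": time; "q": joint angles; "dq": joint speeds; "joint_torque": joint torques, N m; "tool_pos": TCP position; "orientation": TCP orientation; "force": force on the tool from outside, world axes, zero at the start; "wrist_torque": the same for the moment, N m; "opening": finger opening in m; "gripper_force": force on a finger pad.
Only numpy, scipy, OpenCV 4.12 (cv2) and the standard library are available. Lean on these libraries where they do the work, as an engineer would, in place of code of your own. Each camera call takes 0.05 s, during which the arm holds its last target. There are 200 camera calls.

## Task

Pick up the toothed gear by its hub and fit it on the upright shaft of the printer drive: with the gear on the shaft, turn it under light pressure until its keyway drops over the key, then bring it fully home against the collar and let go. Be gentle with the shaft and key, never force the gear down, and leave the screwdriver, the bottle and the plain roller where they are.

Things in the scene. Friction and masses are not known exactly. Their poses are not given: they have to be found in the camera images.
- gear_center (a point): Centre of the loose gear (0.18 to 0.33 kg), 23 mm above its underside. White toothed disc, 100 mm across, 14 mm thick, with a steel hub up to 46 mm above the underside, so 32 mm clear of the disc. The hub is 46 mm along x and 38 mm across its two flats, which face +y and -y: grip across these from above. It lies hub up, z up; +x points to the keyway. No pose of it while held.
- keyway (a point): Point at the top of the gear's hub, in the middle of its keyway, 15.5 mm from the gear's axis and 23 mm above its centre; axes as the gear's. The round bore, 26 mm across, goes right through the gear along z; the keyway is a slot 7 mm wide along the whole bore, in its +x wall, out to 18.5 mm from the axis.
- seat (a point): Centre of the collar's top (38 mm across) at the foot of the drive's upright shaft. The home gear's underside rests here, its centre 23 mm above. x points directly away from the motor, z up. The key does not point along x: it stands somewhere between 0.25 and 1.55 rad round from x towards y, an angle not given. A gear whose keyway is not over the key stops on the key's top, 13 mm too high.
- shaft_top (a point): Centre of the shaft's top end, 46 mm above the collar; axes as the seat's. Shaft 24 mm in diameter, its last 5 mm tapered to 17 mm. The key on its side is 5 mm wide, stands 5 mm proud (to 17 mm from the axis) and reaches from the collar to 13 mm above it; it has about 1 mm of play either side in the keyway (0.06 rad). The gearbox holds the shaft: it does not turn by hand.
- drive: The printer's feed drive, bolted down: steel plate 175 x 120 mm, aluminium gearbox 110 x 100 mm with its top 40 mm above the plate's underside, the collar (top at 50 mm) and shaft on it, and a dark round motor, 38 mm thick, lying along -x. Origin on the shaft's axis at the plate's underside; z up. More than 40 N on it from the gear or the robot damages it.
- screwdriver: Bystander: screwdriver 190 mm long lying on the mat along its x. Origin at its underside, middle.
- bottle: Bystander: white bottle, 60 mm across, 150 mm tall. Origin at the centre of its underside.
- roller: Bystander: plain black rubber roller without teeth or bore, 56 mm across, 30 mm tall. Origin at the centre of its underside.
There are look-alikes about, which are no part of the job. Leave any orange or yellow look-alike of the part that bears gear_center alone.

How it is judged:
On the way:
1. the gear is threaded on the shaft, upright (horizontal distance between gear_center and seat below 0.005 m and z of gear_center in the frame of seat below 0.06 m and angle between gear_center's own z axis and vertical below 0.15 rad), for 0.1 s.
At the end, for the whole second after the job is handed in: The gear stands on the shaft with its keyway over the key, fully home on the collar: its underside within 2.5 mm of the collar's top, its axis within 3 mm of the shaft's, level within 0.06 rad, at rest and released (horizontal distance between gear_center and seat below 0.003 m and z of gear_center in the frame of seat below 0.0255 m and angle between gear_center's own z axis and vertical below 0.06 rad and linear speed of gear below 0.02 m/s); the robot touches nothing.
It fails at once if the gear is pressed or struck against the drive with more than 40 N (contact force between gear and drive above 40 N).
It fails at once if the drive is hit or pressed by the robot with more than 40 N (contact force between any of the arm, the fingers and drive above 40 N).
It fails at once if a bystander is moved by more than 20 mm (distance of any of screwdriver, bottle, roller from where it was at the start of the episode above 0.02 m).
It also fails if it takes over 67 s, if anything falls off the work surface, if the arm or the gripper's body presses on something with over 40 N, if the wrist force passes 120 N, or if a joint passes its speed limit or range.

## Working session

There is one attempt and no reset: what is moved stays moved. The work goes in short steps, Python scripts to look and compute and a tool call to move; the robot and the scene stay as the last step left them, time stands still between calls to the robot, and variables do not carry over. Pictures are saved under pics/ and viewed, at most 10 in all, crops included, and the job is handed in when it is done.

Besides the shell and the picture viewer there is one more tool, called as name(argument=value, ...), one argument or row to a line, values as JSON. move_arm: Moves the arm, as the interface text tells. Its arguments: {"type":"object","properties":{"deltas":{"type":"array","items":{"type":"number"}},"squeeze":{"type":"number"}},"required":["deltas"]}

```bash
mkdir -p pics; cat > h.py <<'E'
import numpy as np, cv2
from scipy.spatial.transform import Rotation as Ro
from plant import robot
def cam(name):
    s=robot.read_state(); p,d=robot.read_camera(name); m=robot.camera_model(name)
    if name=="wrist":
        T=np.array(m["tool_from_camera"]); R=Ro.from_rotvec(s["orientation"]).as_matrix()
        A=R@T[:3,:3]; b=R@T[:3,3]+np.array(s["tool_pos"])
    else:
        A=np.array(m["R"]).T; b=-A@np.array(m["t"])
    K=np.array(m["K"])
    v,u=np.mgrid[:400,:640]
    c=np.stack([(u-K[0,2])/K[0,0]*d,(v-K[1,2])/K[1,1]*d,d],-1)
    W=c@A.T+b; W[d==0]=np.nan
    return p,d,W,(K,A,b)
def save(p,n): cv2.imwrite("pics/"+n,p[:,:,::-1])
E
python3 - <<'E'
from h import *
p,d,W,_=cam("top"); save(p,"top1.png")
for l in ["gear_center","keyway","seat","shaft_top","drive","screwdriver","bottle","roller"]:
    for r in robot.recognise("top",l)[:3]:
        u,v=map(int,np.round(r["uv"])); print(l,r["confidence"],u,v,np.round(W[v,u],3))
p2,d,W,_=cam("scene"); save(p2,"scene1.png")
s=robot.read_state();print(s["t"],s["tool_pos"],s["orientation"])
E
```

```text
gear_center 0.92 392 188 [ 0.586 -0.218  0.006]
gear_center 0.9 375 230 [ 0.459 -0.159  0.003]
gear_center 0.85 411 148 [ 0.712 -0.285  0.007]
keyway 0.88 428 227 [ 0.458 -0.305  0.051]
keyway 0.7 392 189 [ 0.585 -0.219 -0.002]
keyway 0.7 439 180 [ 0.597 -0.35   0.047]
seat 0.96 266 213 [0.513 0.162 0.042]
shaft_top 0.73 262 212 [0.516 0.174 0.04 ]
shaft_top 0.45 317 151 [0.704 0.008 0.026]
drive 0.82 263 214 [0.51  0.171 0.041]
screwdriver 0.66 327 279 [ 0.319 -0.01   0.029]
bottle 0.78 174 253 [0.398 0.401 0.113]
roller 0.72 315 150 [0.704 0.014 0.034]
0.5 [0.16510809 0.57684216 0.22962083] [-4.36556967e-01 -3.11110612e+00  1.79209691e-05]
```

View pics/top1.png

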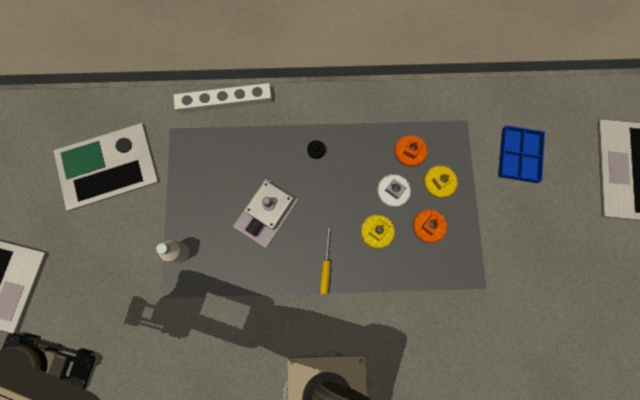

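```bash
cat >> h.py <<'E'
def plan(pos,yaw=None,s=None):
    """delta row to put TCP at pos, tool y axis at world yaw (tool down)"""
    s=s or robot.read_state(); R=Ro.from_rotvec(s["orientation"]).as_matrix()
    if yaw is None: yaw=np.arctan2(R[1,1],R[0,1])
    y=np.array([np.cos(yaw),np.sin(yaw),0]); z=np.array([0,0,-1.]); T=np.stack([np.cross(y,z),y,z],1)
    return np.round(R.T@(np.array(pos)-s["tool_pos"]),4), np.round(Ro.from_matrix(R.T@T).as_rotvec(),4)
def yawtool():
    R=Ro.from_rotvec(robot.read_state()["orientation"]).as_matrix(); return np.arctan2(R[1,1],R[0,1])
E
python3 - <<'E'
from h import *
print(np.round(robot.camera_model("wrist")["tool_from_camera"],3), robot.camera_model("wrist")["K"])
p,d,W,_=cam("top")
hsv=cv2.cvtColor(p,cv2.COLOR_RGB2HSV)
m=(hsv[...,1]<40)&(hsv[...,2]>170); m[:, :350]=0; m[:,480:]=0; m[:150]=0;m[250:]=0
print(m.sum(), np.nanmedian(W[m],0), np.nanmean(W[m],0))
s=robot.read_state();print(yawtool(),np.round(Ro.from_rotvec(s["orientation"]).as_matrix(),3))
# drive: box top
h=W[...,2]; b=(h>.03)&(h<.048)&(np.hypot(W[...,0]-.51,W[...,1]-.17)<.09)
print(b.sum(), np.nanmean(W[b],0))
t=(h>.075)&(np.hypot(W[...,0]-.51,W[...,1]-.17)<.09); print(t.sum(),W[t])
E
```

```text
[[ 0.001 -0.959 -0.282  0.078]
 [ 1.     0.001 -0.     0.   ]
 [ 0.    -0.282  0.959 -0.155]
 [ 0.     0.     0.     1.   ]] [[329.11288363   0.         322.33932639]
 [  0.         329.11288363 200.29705385]
 [  0.           0.           1.        ]]
484 [ 0.57048137 -0.21373737  0.01809068] [ 0.57505071 -0.2178542   0.01841321]
1.2920087442812143 [[-0.961  0.275 -0.   ]
 [ 0.275  0.961  0.   ]
 [ 0.     0.    -1.   ]]
1216 [0.52754177 0.1602649  0.04332326]
66 [[0.54847764 0.16095362 0.09756551]
 [0.54827171 0.15807935 0.09815376]
 [0.5479229  0.15513242 0.09939398]
 [0.54763052 0.15222072 0.10037748]
 [0.54862024 0.14996281 0.09551128]
 [0.54643404 0.16418503 0.09411082]
 [0.54491667 0.16057128 0.10075109]
 [0.54437601 0.1575227  0.10289108]
 [0.5443985  0.15478552 0.10243443]
 [0.54536163 0.15253841 0.09763666]
 [0.54450173 0.14933434 0.10125135]
 [0.54534521 0.14700112 0.09700271]
 [0.54300984 0.16387077 0.09666839]
 [0.54208322 0.16058809 0.10063203]
 [0.54236047 0.1579893  0.09898089]
 [0.54244124 0.15527624 0.0982458 ]
 [0.54149232 0.15201437 0.1023178 ]
 [0.54191766 0.149484
[... 1043 characters left out ...]
064 0.07540641]
 [0.53200383 0.16414045 0.09451131]
 [0.53176964 0.16124415 0.0952812 ]
 [0.53174358 0.15847213 0.09503271]
 [0.53049855 0.15500714 0.10075322]
 [0.53094823 0.1525115  0.09817595]
 [0.53130601 0.14995342 0.09604732]
 [0.5309382  0.14699904 0.09747392]
 [0.53352923 0.14559054 0.0843932 ]
 [0.52954955 0.16162814 0.09212253]
 [0.52969822 0.15895282 0.0910041 ]
 [0.52904928 0.15581379 0.09383927]
 [0.52879892 0.1529127  0.09469962]
 [0.52870981 0.15010455 0.09476058]
 [0.53030903 0.14820609 0.08644303]
 [0.52926333 0.16040017 0.07880788]
 [0.52774467 0.15672304 0.08604056]
 [0.52834432 0.15428761 0.08264087]
 [0.52853101 0.15160549 0.08131333]
 [0.52859691 0.14885109 0.08059183]]
```

View pics/scene1.png

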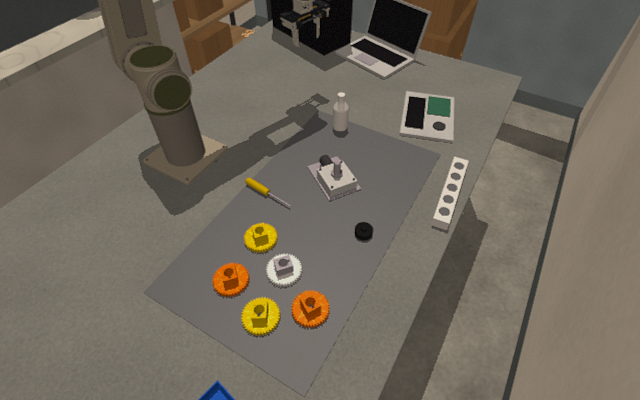

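```bash
python3 - <<'E'
from h import *
print(plan([.54,.154,.23],-1.25))
E
```

```text
(array([-4.768e-01, -3.034e-01, -4.000e-04]), array([-0.   , -0.   ,  2.542]))
```

move_arm(
  deltas=[-0.477, -0.303, 0, 0, 0, 2.542, 1, -0.477, -0.303, 0, 0, 0, 2.542, 1, -0.477, -0.303, 0, 0, 0, 2.542, 1, -0.477, -0.303, 0, 0, 0, 2.542, 1, -0.477, -0.303, 0, 0, 0, 2.542, 1, -0.477, -0.303, 0, 0, 0, 2.542, 1, -0.477, -0.303, 0, 0, 0, 2.542, 1, -0.477, -0.303, 0, 0, 0, 2.542, 1, -0.477, -0.303, 0, 0, 0, 2.542, 1, -0.477, -0.303, 0, 0, 0, 2.542, 1, -0.477, -0.303, 0.0, 0, 0, 2.542, 1, -0.477, -0.303, 0.0, 0, 0, 2.542, 1],
)

```text
t: 2.05
tool_pos: [0.5405, 0.1539, 0.2296]
orientation: [-2.999, -0.937, 0.0]
force: [-0.5, 0.2, 0.7]
opening: 0.0929
gripper_force: 0.0
```

```bash
python3 - <<'E'
from h import *
s=robot.read_state();print(s["q"],s["tool_pos"],plan([.54,.154,.19],-1.25))
E
```

```text
[1.86101824e-01 2.79812526e-02 1.59616603e+00 5.80627774e-05
 1.51755492e+00 1.15109488e+00] [0.54047383 0.1538819  0.22957575] (array([-0.0003, -0.0004,  0.0396]), array([-1.00e-04,  1.00e-04,  2.85e-01]))
```

move_arm(
  deltas=[0, 0, 0.02, 0, 0, 0.14, 1, 0, 0, 0.04, 0, 0, 0.285, 1, 0, 0, 0.04, 0, 0, 0.285, 1, 0, 0, 0.04, 0, 0, 0.285, 1],
)

```text
t: 2.55
tool_pos: [0.5406, 0.1543, 0.1905]
orientation: [-3.099, -0.518, -0.001]
force: [0.3, -0.6, 0.5]
opening: 0.0935
gripper_force: 0.0
```

```bash
python3 - <<'E'
from h import *
p,d,W,_=cam("wrist"); save(p,"w1.png"); np.savez("w1.npz",p=p,W=W)
for l in ["seat","shaft_top","drive"]:
    for r in robot.recognise("wrist",l)[:2]:
        u,v=map(int,np.round(r["uv"])); print(l,r["confidence"],u,v,np.round(W[v,u],4))
h=W[...,2]; near=np.hypot(W[...,0]-.54,W[...,1]-.154)<.05
t=near&(h>.09)&(h<.102); print(t.sum(),np.nanmean(W[t],0),np.nanmedian(W[t],0))
c=near&(h>.047)&(h<.053); print(c.sum(),np.nanmean(W[c],0))
print(yawtool(),robot.read_state()["tool_pos"])
E
```

```text
seat 0.84 303 196 [0.5324 0.17   0.0526]
shaft_top 0.57 307 191 [0.5382 0.168  0.0528]
drive 0.83 310 190 [0.5428 0.1662 0.0635]
677 [0.54141688 0.15530211 0.09748649] [0.54167222 0.15534139 0.09832003]
282 [0.54706137 0.15723658 0.05208565]
-1.2416975727760327 [0.54086267 0.1544025  0.19073221]
```

View pics/w1.png

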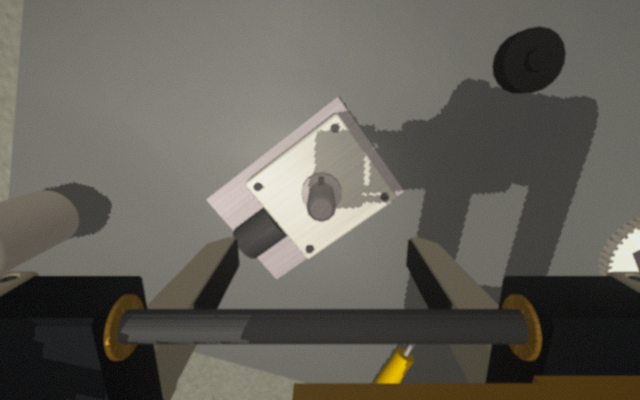

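```bash
python3 - <<'E'
from h import *
p=np.load("w1.npz")["p"][155:240,260:400]
g=np.clip(p.astype(float)*1.6,0,255).astype(np.uint8)
save(cv2.resize(g,None,fx=5.5,fy=5.5,interpolation=cv2.INTER_CUBIC),"w1c.png")
E
```

```text
(no output)
```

View pics/w1c.png

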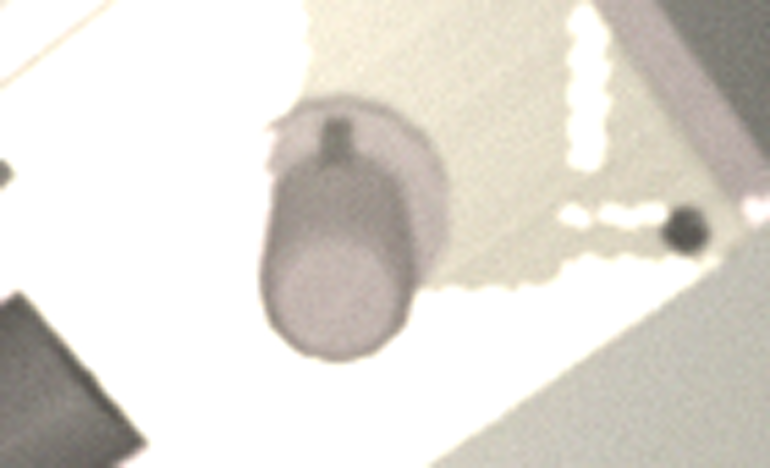

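```bash
cat >> h.py <<'E'
def ray(C,u,v,z):
    K,A,b=C; r=A@np.array([(u-K[0,2])/K[0,0],(v-K[1,2])/K[1,1],1]); return b+r*(z-b[2])/r[2]
def crop(p,u0,v0,w,h,f,n,gain=1.0):
    g=np.clip(p[v0:v0+h,u0:u0+w].astype(float)*gain,0,255).astype(np.uint8)
    save(cv2.resize(g,None,fx=f,fy=f,interpolation=cv2.INTER_CUBIC),n)
E
python3 - <<'E'
from h import *
p,d,W,C=cam("wrist")
a=ray(C,321.3,209.2,.096); 
pts=[ray(C,260+x/5.5,155+y/5.5,.05)[:2] for x,y in [(345,97),(400,113),(432,150),(447,200),(440,240),(290,118),(310,105)]]
P=np.array(pts); M=np.c_[2*P,np.ones(len(P))]; s=np.linalg.lstsq(M,(P**2).sum(1),rcond=None)[0]
print("shaft",a,"collar",s[:2],np.sqrt(s[2]+s[:2]@s[:2]))
k=ray(C,321.3,179.5,.063); k2=ray(C,321.3,155+118/5.5,.063)
for c in (a[:2],s[:2]): 
  for q in (k,k2): v=q[:2]-c; print(np.hypot(*v),np.arctan2(v[1],v[0]))
# drive x: motor dir by screws
sc=[(335,128),(385,197),(309,249),(258,187)]
S=np.array([ray(C,u,v,.04)[:2] for u,v in sc]);print(S.mean(0),S)
print([plan([.56,-.2,.20],y) for y in (-1.24,)])
E
```

```text
shaft [0.53938004 0.15434939 0.096     ] collar [0.54231989 0.15391273] 0.017223852340439418
0.016765631058545203 0.3345155509630845
0.019498843083298113 0.333751563534046
0.014199089948658193 0.43169147211703657
0.01692027312511929 0.41514189346257524
[0.53881915 0.15407285] [[0.59967972 0.1619328 ]
 [0.55382862 0.0944389 ]
 [0.47808101 0.14674193]
 [0.52368726 0.21317776]]
[(array([-0.0962,  0.3416, -0.0095]), array([ 0.0002, -0.0014, -0.002 ]))]
```

move_arm(
  deltas=[-0.085, 0.36, 0, 0, 0, 0, 1, -0.085, 0.36, 0, 0, 0, 0, 1, -0.085, 0.36, 0, 0, 0, 0, 1, -0.085, 0.36, 0, 0, 0, 0, 1, -0.085, 0.36, 0, 0, 0, 0, 1, -0.085, 0.36, 0, 0, 0, 0, 1, -0.085, 0.36, 0, 0, 0, 0, 1, -0.085, 0.36, 0, 0, 0, 0, 1],
)

```text
t: 3.8
tool_pos: [0.5757, -0.2137, 0.1896]
orientation: [-3.099, -0.512, -0.0]
force: [-0.1, 0.4, 0.1]
opening: 0.0932
gripper_force: 0.0
```

```bash
python3 - <<'E'
from h import *
p,d,W,C=cam("wrist"); save(p,"w2.png")
for l in ["gear_center","keyway"]:
    for r in robot.recognise("wrist",l)[:3]:
        u,v=map(int,np.round(r["uv"])); print(l,r["confidence"],u,v,np.round(W[v,u],4))
s=robot.read_state(); print(s["q"],s["tool_pos"])
E
```

```text
gear_center 0.98 463 202 [ 0.6094 -0.3419  0.0491]
gear_center 0.83 258 267 [ 0.4742 -0.1777  0.0351]
gear_center 0.82 379 286 [ 0.4859 -0.3115  0.019 ]
keyway 0.84 430 80 [ 0.698  -0.2682  0.0498]
keyway 0.75 328 177 [ 0.5912 -0.2143  0.0487]
keyway 0.65 463 202 [ 0.6094 -0.3419  0.0491]
[-4.37101610e-01  1.87983160e-01  1.49739101e+00  2.50108250e-04
  1.45626983e+00  8.03999923e-01] [ 0.57588969 -0.21246759  0.1897758 ]
```

View pics/w2.png

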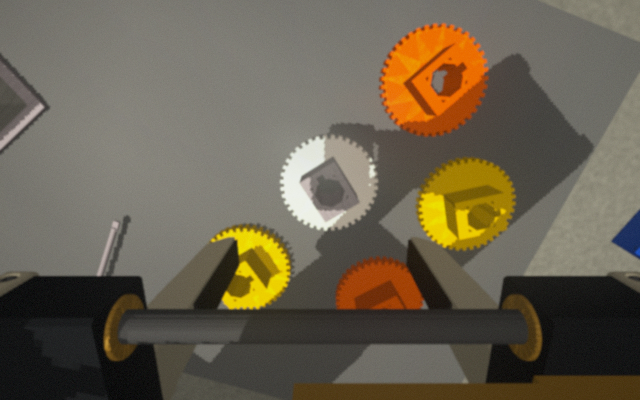

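```bash
python3 - <<'E'
from h import *
p,d,W,C=cam("wrist")
crop(p,275,130,110,105,5.5,"w2c.png",1.4)
h=W[...,2]; near=np.hypot(W[...,0]-.58,W[...,1]+.215)<.06
t=near&(h>.04)&(h<.056); q=W[t][:,:2].astype(np.float32)
print(t.sum(),q.mean(0),cv2.minAreaRect(q))
g=near&(h>.006)&(h<.022); print(g.sum(),cv2.minEnclosingCircle(W[g][:,:2].astype(np.float32)))
E
```

```text
1454 [ 0.57798773 -0.22034304] ((0.5774192810058594, -0.22064611315727234), (0.04650500416755676, 0.03810824453830719), 50.61726379394531)
4925 ((0.5773240327835083, -0.2206542193889618), 0.05021362006664276)
```

View pics/w2c.png

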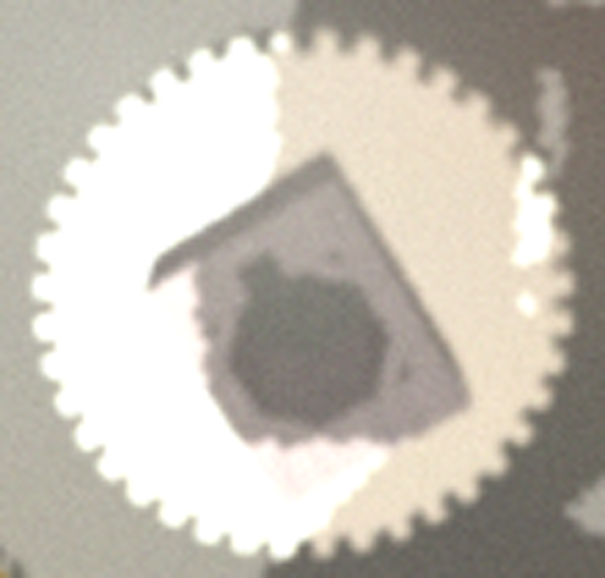

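```bash
python3 - <<'E'
from h import *
print(plan([.5773,-.2206,.030],-.688))
E
```

```text
(array([-0.0014,  0.0081,  0.1599]), array([ 0.00e+00, -2.00e-04, -5.53e-01]))
```

move_arm(
  deltas=[-0.001, 0.008, 0.02, 0, 0, -0.18, 0.75, -0.001, 0.008, 0.04, 0, 0, -0.36, 0.75, -0.001, 0.008, 0.07, 0, 0, -0.553, 0.75, -0.001, 0.008, 0.09, 0, 0, -0.553, 0.75, -0.001, 0.008, 0.11, 0, 0, -0.553, 0.75, -0.001, 0.008, 0.13, 0, 0, -0.553, 0.75, -0.001, 0.008, 0.14, 0, 0, -0.553, 0.75, -0.001, 0.008, 0.15, 0, 0, -0.553, 0.75, -0.001, 0.008, 0.158, 0, 0, -0.553, 0.75, -0.001, 0.008, 0.16, 0, 0, -0.553, 0.75, -0.001, 0.008, 0.16, 0, 0, -0.553, 0.75],
)

```text
t: 5.38
tool_pos: [0.5775, -0.2219, 0.0299]
orientation: [2.842, 1.339, 0.0]
force: [-0.4, -0.1, -0.1]
opening: 0.0698
gripper_force: 0.0
```

```bash
python3 - <<'E'
from h import *
s=robot.read_state(); print(plan([.5773,-.2206,.030],-.688), s["force"])
E
```

```text
(array([ 0.0009, -0.001 , -0.0001]), array([ 0.0003, -0.0001, -0.0021])) [-0.41375229 -0.14967889 -0.08331013]
```

move_arm(
  deltas=[0.001, -0.001, 0, 0, 0, 0, 0.3, 0.001, -0.001, 0, 0, 0, 0, 0, 0.001, -0.001, 0, 0, 0, 0, 0, 0.001, -0.001, 0, 0, 0, 0, 0, 0.001, -0.001, 0, 0, 0, 0, 0, 0.001, -0.001, 0, 0, 0, 0, 0],
  squeeze=20,
)

```text
t: 6.12
tool_pos: [0.5773, -0.2205, 0.0298]
orientation: [2.842, 1.339, 0.0]
force: [-0.4, 0.9, 2.6]
opening: 0.0379
gripper_force: 20.0
```

```bash
python3 - <<'E'
from h import *
s=robot.read_state(); print(s["tool_pos"],yawtool(),s["opening"],s["gripper_force"])
E
```

```text
[ 0.57727752 -0.22046293  0.02979823] -0.6900281191801414 0.03791227195723902 19.99868631362915
```

move_arm(
  deltas=[0.001, -0.001, -0.03, 0, 0, 0, 0, 0.001, -0.001, -0.07, 0, 0, 0, 0, 0.001, -0.001, -0.11, 0, 0, 0, 0, 0.001, -0.001, -0.14, 0, 0, 0, 0, 0.001, -0.001, -0.14, 0, 0, 0, 0],
)

```text
t: 6.75
tool_pos: [0.5788, -0.2198, 0.1725]
orientation: [2.838, 1.337, 0.005]
force: [-0.6, -0.8, -2.6]
opening: 0.0378
gripper_force: 20.0
```

```bash
python3 - <<'E'
from h import *
s=robot.read_state(); R=Ro.from_rotvec(s["orientation"]).as_matrix(); p0=np.array(s["tool_pos"])
p,d,W,C=cam("wrist"); L=(W-p0)@R   # tool coords
z=L[...,2]; m=(np.hypot(L[...,0],L[...,1])<.065)&(z>.010)&(z<.022)
q=L[m].astype(np.float32); print(m.sum(),cv2.minEnclosingCircle(q[:,:2]),q.mean(0))
A=np.c_[q[:,:2],np.ones(len(q))]; print("plane",np.linalg.lstsq(A,q[:,2],rcond=None)[0])
print(q[:,:2].min(0),q[:,:2].max(0))
save(p,"w3.png")
print(s["force"],s["opening"],plan([.541,.154,.17],-1.19))
E
```

```text
Traceback (most recent call last):
cv2.error: OpenCV(4.12.0) /io/opencv/modules/imgproc/src/shapedescr.cpp:201: error: (-215:Assertion failed) count >= 0 && (depth == CV_32F || depth == CV_32S) in function 'minEnclosingCircle'
```

```bash
cat > g.py <<'E'
from h import *
s=robot.read_state(); R=Ro.from_rotvec(s["orientation"]).as_matrix(); p0=np.array(s["tool_pos"])
p,d,W,C=cam("wrist"); L=(W-p0)@R; save(p,"w3.png")
z=L[...,2]; m=(np.hypot(L[...,0],L[...,1])<.065)&(z>.008)&(z<.024)
q=L[m].astype(np.float32); print(m.sum())
if len(q):
    print(cv2.minEnclosingCircle(np.ascontiguousarray(q[:,:2])),q.mean(0))
    A=np.c_[q[:,:2],np.ones(len(q))]; print("plane",np.linalg.lstsq(A,q[:,2],rcond=None)[0])
h=(np.hypot(L[...,0],L[...,1])<.035)&(z>-.03)&(z<-.008); q=L[h].astype(np.float32); print(h.sum())
if len(q): print(cv2.minAreaRect(np.ascontiguousarray(q[:,:2])),q.mean(0))
print(s["force"],s["opening"],plan([.541,.154,.17],-1.19))
E
python3 g.py
```

```text
10500
((-0.0001349637022940442, 0.0010032856371253729), 0.05065080150961876) [0.02336543 0.00076075 0.01333881]
plane [0.00265106 0.00016488 0.01327676]
6773
((0.004372201859951019, 4.299730062484741e-05), (0.06745987385511398, 0.03900705277919769), 89.6557388305664) [ 0.00744014  0.00045253 -0.01828449]
[ 1.19202672  0.34722685 -2.29615465] 0.03777149752787796 (array([ 0.2649, -0.2648, -0.0016]), array([-0.0012,  0.0007,  0.5   ]))
```

View pics/w3.png

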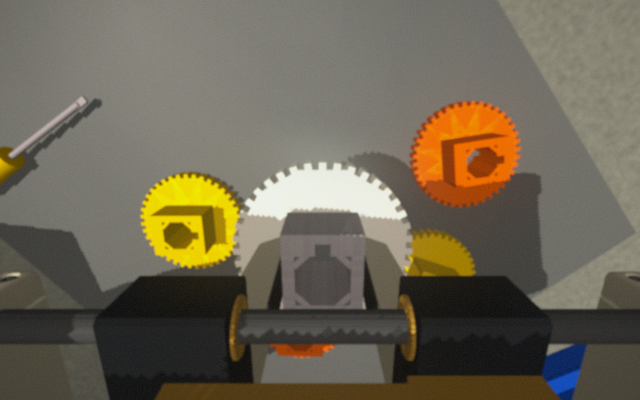

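move_arm(
  deltas=[0.265, -0.265, 0, 0, 0, 0.5, 0, 0.265, -0.265, 0, 0, 0, 0.5, 0, 0.265, -0.265, 0, 0, 0, 0.5, 0, 0.265, -0.265, 0, 0, 0, 0.5, 0, 0.265, -0.265, 0, 0, 0, 0.5, 0, 0.265, -0.265, 0, 0, 0, 0.5, 0, 0.265, -0.265, 0, 0, 0, 0.5, 0, 0.265, -0.265, 0, 0, 0, 0.5, 0, 0.265, -0.265, 0, 0, 0, 0.5, 0, 0.265, -0.265, 0, 0, 0, 0.5, 0],
)

```text
t: 8.1
tool_pos: [0.5416, 0.1526, 0.1693]
orientation: [3.085, 0.591, -0.001]
force: [0.2, 0.3, -2.2]
opening: 0.0378
gripper_force: 20.0
```

```bash
python3 - <<'E'
from h import *
s=robot.read_state(); print(yawtool(),s["force"],s["wrist_torque"],s["gripper_force"],plan([.5405,.1545,.135],-1.19))
E
```

```text
-1.192166349539043 [ 0.15254073  0.31312184 -2.2081919 ] [-0.04341753  0.20170888  0.07188267] 19.997954070568085 (array([-0.0003, -0.0022,  0.0343]), array([ 0.0001,  0.0005, -0.0022]))
```

move_arm(
  deltas=[0, -0.002, 0.015, 0, 0, 0, 0, 0, -0.002, 0.03, 0, 0, 0, 0, 0, -0.002, 0.036, 0, 0, 0, 0, 0, -0.002, 0.039, 0, 0, 0, 0, 0, -0.002, 0.041, 0, 0, 0, 0, 0, -0.002, 0.042, 0, 0, 0, 0, 0, -0.002, 0.043, 0, 0, 0, 0, 0, -0.002, 0.044, 0, 0, 0, 0, 0, -0.002, 0.045, 0, 0, 0, 0, 0, -0.002, 0.046, 0, 0, 0, 0, 0, -0.002, 0.046, 0, 0, 0, 0],
)

```text
t: 9.48
tool_pos: [0.5406, 0.1559, 0.1235]
orientation: [3.085, 0.595, -0.0]
force: [-0.5, 1.2, -2.5]
opening: 0.038
gripper_force: 20.0
```

```bash
cat > st.py <<'E'
from h import *
s=robot.read_state(); print(np.round(s["tool_pos"],4),round(yawtool(),3),np.round(s["force"],2),np.round(s["wrist_torque"],2),s["opening"],s["q"][5]); print(plan([.5405,.1545,.0928],-1.19))
R=Ro.from_rotvec(s["orientation"]).as_matrix(); print("force tool",np.round(R.T@np.array(s["force"]),2))
E
python3 st.py
```

```text
[0.5406 0.1559 0.1235] -1.19 [-0.46  1.16 -2.54] [-0.02  0.22 -0.02] 0.03795486958919187 1.379648916032123
(array([-0.0006,  0.0013,  0.0307]), array([-0.    ,  0.0002,  0.    ]))
force tool [ 0.   -1.25  2.54]
```

move_arm(
  deltas=[0, 0.001, 0.001, 0, 0, 0, 0, 0, 0.001, 0.002, 0, 0, 0, 0, 0, 0.001, 0.003, 0, 0, 0, 0, 0, 0.001, 0.004, 0, 0, 0, 0, 0, 0.001, 0.005, 0, 0, 0, 0, 0, 0.001, 0.006, 0, 0, 0, 0, 0, 0.001, 0.007, 0, 0, 0, 0, 0, 0.001, 0.008, 0, 0, 0, 0, 0, 0.001, 0.008, 0, 0, 0, 0],
)

```text
t: 10.6
tool_pos: [0.5406, 0.1551, 0.1154]
orientation: [-3.085, -0.595, 0.001]
force: [-4.6, 1.9, -0.6]
opening: 0.0376
gripper_force: 20.0
```

```bash
python3 st.py
```

```text
[0.5406 0.1551 0.1154] -1.19 [-4.63  1.86 -0.65] [ 0.24  1.17 -0.05] 0.03763100760265384 1.377874442947365
(array([-0.0003,  0.0005,  0.0226]), array([-0.0004,  0.0008,  0.0001]))
force tool [-3.6  -3.45  0.65]
```

move_arm(
  deltas=[-0.0007, -0.0007, 0, 0, 0, 0, 0, -0.0007, -0.0007, 0, 0, 0, 0, 0, -0.0007, -0.0007, 0, 0, 0, 0, 0],
)

```text
t: 10.98
tool_pos: [0.5404, 0.1552, 0.1156]
orientation: [3.085, 0.594, 0.001]
force: [-0.9, -1.3, -2.0]
opening: 0.0375
gripper_force: 20.0
```

```bash
python3 st.py
```

```text
[0.5404 0.1552 0.1156] -1.19 [-0.9  -1.26 -2.03] [-0.04  0.32  0.01] 0.03751384460223371 1.3788737506909905
(array([-0.0002,  0.0007,  0.0228]), array([ 0.0003, -0.0005, -0.0001]))
force tool [-1.3   0.83  2.03]
```

move_arm(
  deltas=[-0.0003, 0, 0.002, 0, 0, 0, 0, -0.0003, 0, 0.004, 0, 0, 0, 0, -0.0003, 0, 0.006, 0, 0, 0, 0, -0.0003, 0, 0.008, 0, 0, 0, 0, -0.0003, 0, 0.01, 0, 0, 0, 0, -0.0003, 0, 0.012, 0, 0, 0, 0, -0.0003, 0, 0.014, 0, 0, 0, 0, -0.0003, 0, 0.016, 0, 0, 0, 0, -0.0003, 0, 0.018, 0, 0, 0, 0, -0.0003, 0, 0.018, 0, 0, 0, 0],
)

```text
t: 12.22
tool_pos: [0.5397, 0.1552, 0.0974]
orientation: [3.085, 0.594, -0.001]
force: [-0.4, -0.8, -1.8]
opening: 0.038
gripper_force: 20.0
```

```bash
python3 st.py
```

```text
[0.5397 0.1552 0.0974] -1.19 [-0.44 -0.81 -1.84] [-0.01  0.16 -0.  ] 0.03796359460142035 1.3788036371309254
(array([0.0005, 0.001 , 0.0046]), array([-0.    ,  0.0004, -0.    ]))
force tool [-0.7   0.59  1.84]
```

Clean. Now down in 0.5–1 mm steps to feel the key top.

move_arm(
  deltas=[0, 0, 0.001, 0, 0, 0, 0, 0, 0, 0.002, 0, 0, 0, 0, 0, 0, 0.003, 0, 0, 0, 0, 0, 0, 0.004, 0, 0, 0, 0, 0, 0, 0.0045, 0, 0, 0, 0, 0, 0, 0.005, 0, 0, 0, 0, 0, 0, 0.0055, 0, 0, 0, 0, 0, 0, 0.006, 0, 0, 0, 0, 0, 0, 0.006, 0, 0, 0, 0],
)

```text
t: 13.35
tool_pos: [0.5398, 0.1553, 0.0916]
orientation: [-3.085, -0.595, 0.0]
force: [-0.0, 0.1, -2.4]
opening: 0.0381
gripper_force: 20.0
```

```bash
python3 st.py
```

```text
[0.5398 0.1553 0.0916] -1.19 [-0.03  0.06 -2.42] [-0.05  0.14 -0.02] 0.03806253340759896 1.3787971849216458
(array([ 0.0004,  0.001 , -0.0012]), array([-0.    ,  0.0001, -0.    ]))
force tool [-0.01 -0.07  2.42]
```

move_arm(
  deltas=[0, 0, 0.0005, 0, 0, 0, 0, 0, 0, 0.001, 0, 0, 0, 0, 0, 0, 0.0015, 0, 0, 0, 0, 0, 0, 0.002, 0, 0, 0, 0, 0, 0, 0.0025, 0, 0, 0, 0, 0, 0, 0.003, 0, 0, 0, 0, 0, 0, 0.003, 0, 0, 0, 0],
)

```text
t: 14.22
tool_pos: [0.5398, 0.1553, 0.0886]
orientation: [3.085, 0.595, -0.0]
force: [-0.1, 0.7, -1.9]
opening: 0.0384
gripper_force: 20.0
```

```bash
python3 st.py
```

```text
[0.5398 0.1553 0.0886] -1.19 [-0.08  0.71 -1.87] [-0.07  0.16  0.  ] 0.038362444121345124 1.378777562900081
(array([ 0.0004,  0.001 , -0.0042]), array([-0.    ,  0.0001,  0.    ]))
force tool [ 0.18 -0.69  1.87]
```

move_arm(
  deltas=[0, 0, 0.001, 0, 0, 0, 0, 0, 0, 0.002, 0, 0, 0, 0, 0, 0, 0.003, 0, 0, 0, 0, 0, 0, 0.004, 0, 0, 0, 0, 0, 0, 0.005, 0, 0, 0, 0, 0, 0, 0.006, 0, 0, 0, 0, 0, 0, 0.0065, 0, 0, 0, 0, 0, 0, 0.007, 0, 0, 0, 0, 0, 0, 0.007, 0, 0, 0, 0],
)

```text
t: 15.35
tool_pos: [0.5398, 0.1552, 0.0816]
orientation: [3.085, 0.594, -0.0]
force: [0.9, 0.8, -2.4]
opening: 0.0377
gripper_force: 20.0
```

```bash
python3 st.py
```

```text
[0.5398 0.1552 0.0816] -1.19 [ 0.87  0.82 -2.37] [-0.08  0.2   0.03] 0.037705208677828075 1.3787851098216772
(array([ 0.0004,  0.0009, -0.0112]), array([ 0.    ,  0.0001, -0.    ]))
force tool [ 1.11 -0.44  2.37]
```

move_arm(
  deltas=[0, 0, 0.0004, 0, 0, 0, 0, 0, 0, 0.0008, 0, 0, 0, 0, 0, 0, 0.0012, 0, 0, 0, 0, 0, 0, 0.0015, 0, 0, 0, 0, 0, 0, 0.0018, 0, 0, 0, 0, 0, 0, 0.002, 0, 0, 0, 0, 0, 0, 0.002, 0, 0, 0, 0],
)

```text
t: 16.23
tool_pos: [0.5398, 0.1553, 0.0798]
orientation: [3.085, 0.595, 0.0]
force: [-0.9, -0.2, -0.4]
opening: 0.0377
gripper_force: 20.0
```

```bash
python3 st.py
```

```text
[0.5398 0.1553 0.0798] -1.19 [-0.92 -0.18 -0.39] [-0.04  0.3   0.04] 0.03774296903975259 1.3787876473429397
(array([ 0.0003,  0.0009, -0.013 ]), array([0., 0., 0.]))
force tool [-0.92 -0.18  0.39]
```

move_arm(
  deltas=[0, 0, 0, 0, 0, 0, 0.43, 0, 0, 0, 0, 0, 0, 0.5, 0, 0, 0, 0, 0, 0, 0.6, 0, 0, 0, 0, 0, 0, 0.6, 0, 0, 0, 0, 0, 0, 0.6, 0, 0, -0.01, 0, 0, 0, 0.6, 0, 0, -0.03, 0, 0, 0, 0.6, 0, 0, -0.06, 0, 0, 0, 0.6, 0, 0, -0.09, 0, 0, 0, 0.6, 0, 0, -0.12, 0, 0, 0, 0.6, 0, 0, -0.12, 0, 0, 0, 0.6],
)

```text
t: 17.6
tool_pos: [0.5421, 0.1557, 0.2046]
orientation: [3.085, 0.595, 0.012]
force: [0.1, 0.7, -0.6]
opening: 0.0555
gripper_force: 0.0
```

```bash
python3 - <<'E'
from h import *
p,d,W,C=cam("wrist"); save(p,"w4.png"); h=W[...,2]; near=np.hypot(W[...,0]-.54,W[...,1]-.155)<.06
for a,b in ((.056,.074),(.088,.104)):
    m=near&(h>a)&(h<b); q=W[m]; print(m.sum(),q.mean(0),np.median(q[:,2]),cv2.minEnclosingCircle(np.ascontiguousarray(q[:,:2].astype(np.float32))))
E
```

```text
5914 [0.54608456 0.15725674 0.06680389] 0.06696310295168748 ((0.5401309728622437, 0.15491092205047607), 0.050247978419065475)
2465 [0.54138675 0.15530873 0.09796724] 0.09869137104506126 ((0.5404337644577026, 0.15488514304161072), 0.029797732830047607)
```

View pics/w4.png

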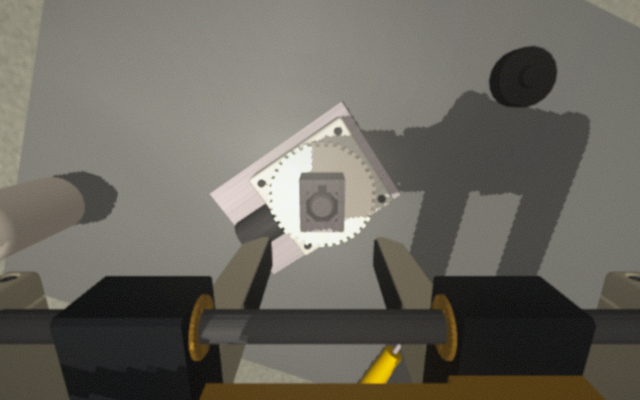

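The gear is home: its hub top is level with the shaft top, its disc top reads about 0.066, and it is centred and released.

```bash
python3 -c "
from plant import robot
print(robot.close_job())"
```

```text
the job is handed in; nothing more can be done
None
```

The gear is on the shaft with its keyway over the key, home on the collar and released. The last wrist-camera look confirmed this, and I have handed in the job but received no verdict; no turning was needed because I lined the keyway up with the key beforehand.

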